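# Settle a lens carrier on its kinematic seats and close the retainer

## Task

Slide the lens carrier gently along the base, in under the camera bridge, until its three ball feet have dropped fully home in the cone, groove and flat seats. Then swing the retainer arm over the carrier as far as its stop and let go. Leave the bottle, the lens packet and the roll of tape where they are.

Things in the scene. Friction and masses are not known exactly. Their poses are not given: they have to be found in the camera images.
- inspection_base: Aluminium base of a lens inspection stand, fixed, flat top 22 mm above the worktop, 190 (x) x 210 mm (y), with a loading tongue 124 mm wide reaching to x = -220 mm. Origin on the worktop below the camera axis; +x is the loading direction, away from the robot, +y left of it. Its place and yaw vary. The three seats are sunk in its top.
- bridge_mouth (a point): Grey camera bridge over the base: this point is the middle of the beam's lower front edge, at x = -20, y = 0 mm, 90 mm above the worktop. Legs and beam span x = -20 to 20 mm, the legs' outsides y = +-82 mm; the camera's snout (46 mm wide) hangs down to 84 mm, the camera on top reaches 208 mm. Axes as the base's.
- guide_mouth (a point): Middle between the front ends of two white guide strips on the base, at x = -78, y = 0 mm, 44 mm above the worktop (top of the strips). Their inner faces are 124 mm apart from x = -45 to 20 mm; from x = -45 to -78 mm they flare outward at 18 degrees. Slippery. Axes as the base's.
- lens_carrier: Loose aluminium plate 150 (x) x 120 x 14 mm, corners rounded 12 mm, about 0.7 kg, on three slippery 18 mm ball feet, with a lens in an 80 mm ring on top. Origin on the lens axis, level with the balls' undersides; plate at x = -95 to 55 mm, 16 to 30 mm up, ring to 46 mm. Starts on the base top before the bridge, pointing within 0.08 rad and centred within 6 mm of the base's x axis.
- push_edge (a point): Middle of the carrier plate's rear face (robot's side; 96 mm of it straight, 14 mm high), x = -95 mm, 23 mm above the carrier's origin: the place to push. Home, the carrier's origin is over the base's at 15.7 mm above the worktop, 6.3 mm lower than on the flat top. The feet begin to drop 10 mm before home; beyond home they resist, rising from about 6 N, and climb out again from 10 to 16 N.
- foot_cone (a point): Centre of the ball foot for the cone, at x = 35, y = 40 mm and 9 mm above the carrier's origin; axes as the carrier's.
- foot_groove (a point): Centre of the ball foot for the groove, at x = 35, y = -40 mm and 9 mm above the carrier's origin; axes as the carrier's.
- foot_flat (a point): Centre of the ball foot for the flat seat, at x = -70, y = 0 mm and 9 mm above the carrier's origin; axes as the carrier's.
- seat_cone (a point): Where the ball's centre lies when settled in the cone, a 90 degree conical seat with a mouth 20 mm across sunk in the base top: at x = 35, y = 40 mm, 24.7 mm above the base's origin; axes as the base's.
- seat_groove (a point): The same for the V groove, 20 mm wide and 40 mm long along the base's y: at x = 35, y = -40 mm, 24.7 mm above the base's origin; axes as the base's.
- seat_flat (a point): The same for the flat seat, a round pocket 24 mm across and 6.3 mm deep: at x = -70, y = 0, 24.7 mm above the base's origin; axes as the base's.
- retainer (a joint): Angle (rad) of the retainer, a dark flat arm 18 mm wide on the base's -y side that swings level about an upright pivot. 0: closed, at its stop pin, pointing to the base's +y over the rear of the carrier; it grows anticlockwise seen from above (1.57: pointing to the base's -x) to 2.6. Starts open, 1.6 to 2.4. It stays where it is left.
- retainer_knob (a point): Black upright knob, 16 mm diameter, near the arm's free end, 78 mm from the pivot; the point is on its axis, 73 mm above the worktop; the knob reaches from 57 to 85 mm. About 1 N here swings the arm.
- retainer_pivot (a point): The retainer's pivot axis at the arm's underside, x = -82, y = -96 mm of the base, 48.8 mm above the worktop; arm 8 mm thick, pivot screw head up to 62 mm. The arm passes 3 mm above the carrier's plate when the carrier is home and meets the plate's edge when it is not.
- cleaner_bottle: Pale green bottle with a dark green dropper cap, 36 mm diameter, 120 mm high, standing to the left of the base (bystander); origin at the centre of its underside.
- lens_packet: Flat white lens packet, 76 x 70 x 12 mm, lying to the left of the base (bystander); origin at the centre of its underside.
- masking_tape: Roll of beige masking tape lying flat, 68 mm diameter, 19 mm high, to the left of the loading tongue (bystander); origin at the centre of its underside.

How it is judged (in metres and radians):
On the way, in this order (a step that is already met when the one before it is completed fails the run):
1. the carrier's three ball feet are home in the cone, groove and flat seats (horizontal distance between foot_cone and seat_cone below 0.0025 m and z of foot_cone in the frame of seat_cone below 0.002 m and horizontal distance between foot_groove and seat_groove below 0.003 m and z of foot_groove in the frame of seat_groove below 0.002 m and horizontal distance between foot_flat and seat_flat below 0.004 m and z of foot_flat in the frame of seat_flat below 0.002 m), for 0.2 s.
2. the retainer is swung to its stop over the seated carrier (all of step 1 and value of joint retainer below 0.12 rad), for 0.2 s.
At the end, for the whole second after the job is handed in: Each ball foot lies at its seat: cone foot within 2.5 mm, groove foot within 3 mm and flat foot within 4 mm sideways, none more than 2 mm above its settled height; the retainer is within 0.12 rad of its stop; the carrier is at rest; the bottle, packet and tape are within 15 mm of where they stood (all of step 2 and linear speed of lens_carrier below 0.01 m/s and distance of each of cleaner_bottle, lens_packet, masking_tape from where it was at the start of the episode below 0.015 m); the robot touches nothing.
It fails at once if the robot presses the carrier with more than 25 N (contact force between any of the fingers, the arm and lens_carrier above 25 N).
It fails at once if the carrier is lifted more than 15 mm above the base top or tipped by more than 0.2 rad (height (world z) of lens_carrier above 0.037 m or angle between lens_carrier's own z axis and vertical above 0.2 rad).
It fails at once if the bottle, packet or tape is moved by more than 30 mm or knocked over (distance of any of cleaner_bottle, lens_packet, masking_tape from where it was at the start of the episode above 0.03 m or angle between cleaner_bottle's own z axis and vertical above 0.5 rad).
It also fails if it takes over 56 s, if anything falls off the work surface, if the arm or the gripper's body presses on something with over 40 N, if the wrist force passes 120 N, or if a joint passes its speed limit or range.

## Robot

A 6-joint arm with a two-finger parallel gripper is mounted at the origin on a cart in front of the work surface, level with it; the furniture and walls round the work are solid. World frame = base frame: x ahead of the robot, y to its left, z up, the work surface at z = 0. Lengths are in m, angles in degrees, forces in N, time in s.
With the tool pointing down it reaches from about 0.3 to 0.875 m from the base axis. Payload 6.4 kg.
Tool frame: the origin (TCP) lies on the centre line of the jaws, within the pads' length; the fingertips stand ahead of it and the grasp point (between the pads) lies 2 mm behind it (manip.tip_extent is the z of the fingertips in the tool frame, in m); z points along the fingers, y is the line along which they close (so a half turn about z gives the same grasp; the last joint's range is limited). The gripper opens to 88 mm and grips with 3 to 60 N. Pads are 18 mm wide; open, the fingers measure 123 mm over their backs; the gripper's body (75 mm by 187 mm) begins 45 mm behind the grasp point.
Start: joints at [-89.169, 10.359, 92.074, -0, 77.567, -11.82], TCP at [0.126, -0.561, 0.256] pointing down, gripper open.
Joint ranges: [-171.53, 171.53], [-51.25, 118.39], [17.06, 147.69], [-65.23, 245.23], [0, 150.52], [-178.68, 178.68]. Speed limits (degrees/s): [147.25, 147.25, 172.46, 180, 180, 180].

## Interface

Orientations are given as a 3x3 rotation matrix whose columns are the frame's x, y, z axes.
In Python, from rig import manip gives the robot as it stands. Calls block until the motion is done:
- manip.move_ptp(position, orientation): joint-space move of the TCP to a pose.
- manip.move_linear(position, orientation=None, velocity=0.15, guard=None): straight line of the TCP; orientation=None keeps the orientation; velocity is the mean speed in m/s. With guard (N) it stops when the force on the tool has changed by that much, and returns True; else False.
- manip.move_joints(angles): joint-space move.
- manip.set_gripper(opening, grasp_force=None): opening from 0.0 (shut) to 1.0 (fully open); grasp_force is the grip in N (None keeps the last); returns when the fingers have stopped.
- manip.sleep(seconds).
- manip.inverse_kinematics(position, orientation): joint angles nearest the present ones, or None.
- manip.get_state(): the state.
- manip.get_image(name): name is "scene" or "top" or "wrist"; returns the picture (400x640x3 uint8, blue, green, red); there is no depth.
- manip.camera_params(name): a dict with "K" (3x3 intrinsics, pixels), "eye" and "attitude" of the camera in the world; the wrist camera has in their place "hand_eye" (4x4, takes a point from camera to tool coordinates, whose origin is the TCP and whose axes are the flange's). Camera axes: x right, y down, z forward; pixel columns grow to the right and rows downward; lengths in m; the calibration is good to about 2 mm. A picture is of the moment at which its call begins: read the wrist's pose just before it. camera_params takes no time and is no camera call.
A pose or a line that the arm cannot do raises manip.PlanningError and nothing moves.
- manip.close_job(): hands the job in; it is judged then, once.
Trained networks look in the newest picture that a camera, given by its name, has taken for a name from the list of things; names that differ only in an ending like _2 or _b are one class to them, and where a whole thing is asked for, a point or a joint stands for the part that bears it (a point fixed in the world has none). Each returns a list of dicts, best first, with "p" (0 to 1); they miss things now and then, are a little off and sometimes report something else, mostly with a low value. They report only what shows in the picture. A call takes as long as a camera call.
- manip.regions_of(camera, target): "mask" (400x640 bool, what is visible of it) and "pixel" ([column, row] in pixels, amid what is visible of it).
The state is a dict: "time": time; "qpos": joint angles; "joint_velocities": joint speeds; "joint_efforts": joint torques, N m; "ee_pos": TCP position; "tool_rot": TCP orientation; "force": force on the tool from outside, world axes, zero at the start; "moment": the same for the moment, N m; "opening": opening from 0.0 (shut) to 1.0 (fully open); "grip_force": force on a finger pad.
Only numpy, scipy, OpenCV 4.12 (cv2) and the standard library are available. Lean on these libraries where they do the work, as an engineer would, in place of code of your own. Each camera call takes 0.05 s, during which the arm holds its last target. There are 200 camera calls.

## Working session

There is one attempt and no reset: what is moved stays moved. The work goes in short steps, each a Python script; the robot and the scene stay as the last script left them, time stands still between calls to the robot, and variables do not carry over. Pictures are saved under pics/ and viewed, at most 10 in all, crops included, and the job is handed in when it is done.

```bash
mkdir -p pics
python3 - <<'E'
from rig import manip
import cv2
for c in ("scene","top"):
    cv2.imwrite(f"pics/{c}0.png",manip.get_image(c))
    p=manip.camera_params(c);print(c,p)
    for t in ("inspection_base","lens_carrier","retainer","retainer_knob","guide_mouth","bridge_mouth","masking_tape","cleaner_bottle"):
        r=manip.regions_of(c,t)
        print(t,[(round(d["p"],2),d["pixel"],int(d["mask"].sum())) for d in r[:2]])
print(manip.camera_params("wrist"),manip.tip_extent)
E
```

```text
scene {'K': array([[397.90116114,   0.        , 315.61558244],
       [  0.        , 397.90116114, 193.91391447],
       [  0.        ,   0.        ,   1.        ]]), 'eye': array([ 0.25409149, -0.80026325,  0.58375326]), 'attitude': array([[ 0.88886596, -0.27604298,  0.36567415],
       [-0.45807786, -0.51965928,  0.72119269],
       [-0.00905422, -0.80855087, -0.58835663]])}
inspection_base [(0.83, [324.1, 223.8], 7549)]
lens_carrier [(0.95, [263.1, 224.9], 2958), (0.26, [268.4, 189.9], 566)]
retainer [(0.8, [284.4, 248.9], 473)]
retainer_knob [(0.64, [286.9, 249.6], 557)]
guide_mouth [(0.65, [322.2, 225.3], 7496), (0.15, [270.4, 187.5], 502)]
bridge_mouth [(0.69, [324.7, 225.9], 7678)]
masking_tape [(0.7, [288.6, 250.9], 505), (0.66, [223.5, 204.2], 343)]
cleaner_bottle []
top {'K': array([[373.90530724,   0.        , 322.01560659],
       [  0.        , 373.90530724, 204.01815613],
       [  0.        ,   0.        ,   1.        ]]), 'eye': array([ 0.45404263, -0.1630053 ,  0.91299628]), 'attitude': array([[ 0.00400326, -0.98944822,  0.14483157],
       [-0.99998562, -0.00447801,
[... 381 characters left out ...]
h [(0.65, [341.6, 207.4], 6363)]
masking_tape [(0.98, [266.1, 274.5], 489), (0.59, [372.9, 255.7], 427)]
cleaner_bottle [(0.56, [271.0, 168.4], 291), (0.43, [343.4, 206.9], 6376)]
{'K': array([[288.43202063,   0.        , 321.26740407],
       [  0.        , 288.43202063, 199.10836758],
       [  0.        ,   0.        ,   1.        ]]), 'hand_eye': array([[-5.57714344e-04, -9.66426852e-01, -2.56941294e-01,
         6.54458794e-02],
       [ 9.99999843e-01, -5.26396853e-04, -1.90666911e-04,
         3.67391127e-04],
       [ 4.90125337e-05, -2.56941360e-01,  9.66426994e-01,
        -1.29114820e-01],
       [ 0.00000000e+00,  0.00000000e+00,  0.00000000e+00,
         1.00000000e+00]])} 0.017
```

Run:
```python
import cv2
a=cv2.imread("pics/top0.png")[110:350,210:450]
cv2.imwrite("pics/top0c.png",cv2.resize(a,(600,600),interpolation=cv2.INTER_CUBIC))
```

```text
(no output)
```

View pics/top0c.png

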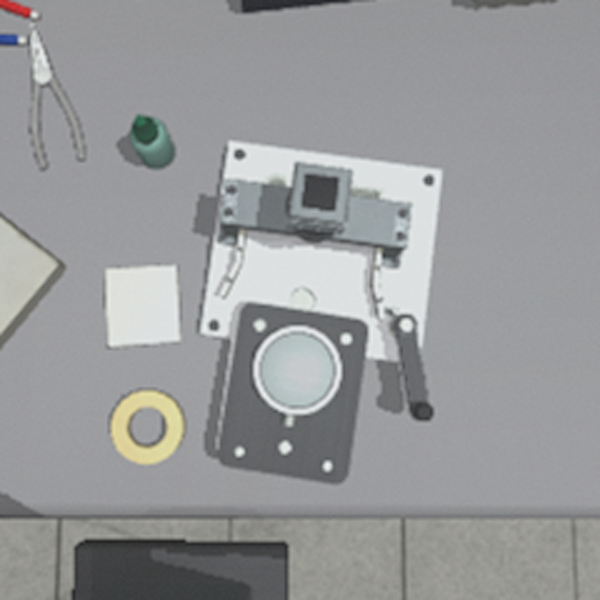

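View pics/scene0.png

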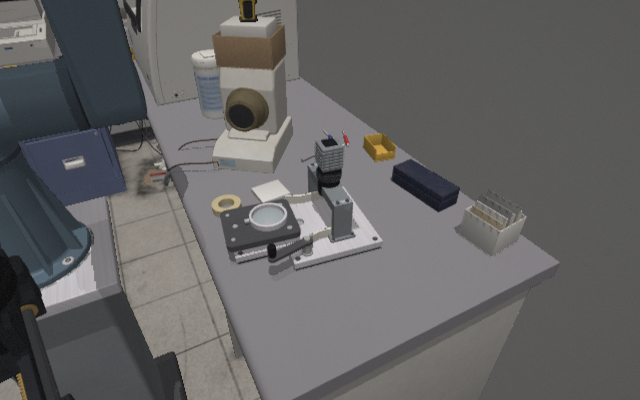

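The top view (crop pixels) shows the base corners at (229,141), (441,170) and (199,332). The carrier lies on the tongue, the pivot is at (405,323) and the knob at (422,411). The tape, packet and bottle are all to the left.

```bash
cat > h.py <<'E'
from rig import manip
import numpy as np, cv2
from scipy.optimize import least_squares
def cam(c,st=None):
    p=manip.camera_params(c)
    if c=="wrist":
        st=st or manip.get_state(); T=np.eye(4);T[:3,:3]=st["tool_rot"];T[:3,3]=st["ee_pos"]
        T=T@p["hand_eye"];return p["K"],T[:3,3],T[:3,:3]
    return p["K"],np.array(p["eye"]),np.array(p["attitude"])
def ray(px,z,C):
    K,e,R=C; d=R@np.linalg.solve(K,[px[0],px[1],1.]); return e+d*(z-e[2])/d[2]
def fit(local,world):  # 2D rigid
    l=np.array(local)[:,:2];w=np.array(world)[:,:2]
    f=lambda q:((np.c_[np.cos(q[2])*l[:,0]-np.sin(q[2])*l[:,1],np.sin(q[2])*l[:,0]+np.cos(q[2])*l[:,1]]+q[:2])-w).ravel()
    r=least_squares(f,[.45,-.15,0]);return r.x,np.abs(r.fun).max()
def b2w(q,x,y,z): c,s=np.cos(q[2]),np.sin(q[2]);return np.array([q[0]+c*x-s*y,q[1]+s*x+c*y,z])
def rot(yaw): # tool down, tool x = -(base x): camera on the robot's side
    c,s=np.cos(yaw),np.sin(yaw); X=np.array([-c,-s,0]);Z=np.array([0,0,-1.]);return np.c_[X,np.cross(Z,X),Z]
E
python3 - <<'E'
from h import *
C=cam("top"); P=lambda u,v,z:ray((210+u/2.5-.3,110+v/2.5-.3),z,C)
W=[P(229,141,.022),P(441,170,.022),P(199,332,.022),P(405,323,.062)]
L=[(.095,.105),(.095,-.105),(-.095,.105),(-.082,-.096)]
q,e=fit(L,W);print("base",q,e)
k=P(422,411,.085);print("knob",k)
pv=b2w(q,-.082,-.096,0);d=(k-pv)[:2];a=np.arctan2(d[1],d[0])-q[2]-np.pi/2;print(np.hypot(*d),a)
for n,u,v in (("tape",147,427),("pkt",142,306)):print(n,P(u,v,.012))
print("rear",P(220,460,.052),P(345,480,.052))
print(manip.get_state()["tool_rot"])
p=b2w(q,-.16,0,.36);print(p,manip.inverse_kinematics(p,rot(q[2])),manip.inverse_kinematics(p,-rot(q[2])*[1,1,-1]))
p=b2w(q,-.28,0,.047);print(p,manip.inverse_kinematics(p,rot(q[2])),manip.inverse_kinematics(p,-rot(q[2])*[1,1,-1]))
E
```

```text
base [ 0.57619024 -0.20262868 -0.12473328] 0.016198229517555174
knob [ 0.42143149 -0.28919867  0.085     ]
0.06147118172553738 -4.56296770480553
tape [ 0.40267223 -0.03994625  0.012     ]
pkt [ 0.51699122 -0.03230673  0.012     ]
rear [ 0.37608905 -0.11173273  0.052     ] [ 0.35898936 -0.2240466   0.052     ]
[[ 9.75720147e-01  2.19020990e-01 -1.74325195e-05]
 [ 2.19020990e-01 -9.75720147e-01  2.04507809e-06]
 [-1.65613455e-05 -5.81351157e-06 -1.00000000e+00]]
[ 0.4174333  -0.18272307  0.36      ] [-3.86226085e+01 -9.64048785e+00  1.00246587e+02 -2.54444375e-14
  8.93939008e+01 -1.21475918e+02] [-3.86226085e+01 -9.64048785e+00  1.00246587e+02 -2.54444375e-14
  8.93939008e+01  5.85240818e+01]
[ 0.29836559 -0.16779386  0.047     ] [-4.94811773e+01 -1.05194824e-01  1.32515641e+02 -2.54444375e-14
  4.75895539e+01 -1.32334487e+02] [-4.94811773e+01 -1.05194824e-01  1.32515641e+02 -2.54444375e-14
  4.75895539e+01  4.76655131e+01]
```

Run:
```python
from h import *
q=np.array([.57,-.20,-.125])
manip.move_ptp(b2w(q,-.10,0,.29),rot(q[2]))
st=manip.get_state();im=manip.get_image("wrist");np.save("st1.npy",{"ee_pos":st["ee_pos"],"tool_rot":st["tool_rot"]},allow_pickle=True)
cv2.imwrite("pics/w1.png",im);print(st["time"],st["ee_pos"],st["force"])
# rectify: base-aligned crop
cv2.imwrite("pics/w1c.png",cv2.resize(im[20:380,130:530],(800,720),interpolation=cv2.INTER_CUBIC)[60:660])
```

```text
2.75 [ 0.47063755 -0.18809419  0.2899551 ] [-0.39952612 -0.3580584  -0.37543512]
```

View pics/w1c.png

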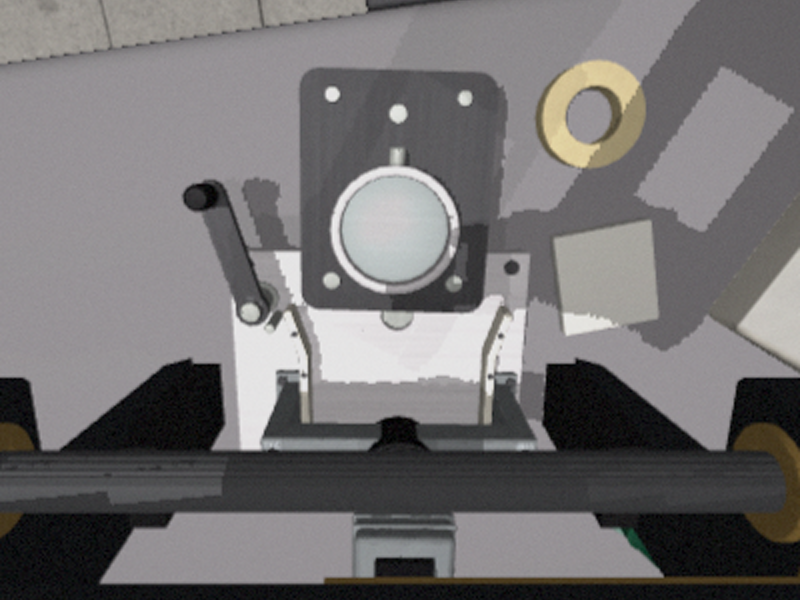

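Wrist view: pivot screw at crop (250,312), knob at (200,196), guide inner kinks at about (310,348) and (488,350), front edge of the flat pocket at (397,329), and the carrier square on the tongue.

Run:
```python
from h import *
st=np.load("st1.npy",allow_pickle=True).item();C=cam("wrist",st)
P=lambda u,v,z:ray((130+u/2-.25,50+v/2-.25),z,C)
W=[P(250,312,.062),P(397,329,.022),P(310,348,.044),P(488,350,.044),P(302,310,.044),P(500,314,.044)]
L=[(-.082,-.096),(-.058,0),(-.045,-.062),(-.045,.062),(-.078,-.0727),(-.078,.0727)]
q,e=fit(L,W);print("base",q,e)
c,s=np.cos(q[2]),np.sin(q[2])
inv=lambda w:np.round([c*(w[0]-q[0])+s*(w[1]-q[1]),-s*(w[0]-q[0])+c*(w[1]-q[1])],4)
for w,l in zip(W,L):print(inv(w),l)
print("rear corners base",inv(P(529,253,.022)),inv(P(248,250,.022)))
k=inv(P(200,196,.085));d=k-[-.082,-.096];print("knob",k,np.hypot(*d),np.arctan2(d[1],d[0])-np.pi/2)
print("carrier corners",[inv(P(*x,.052)) for x in((302,90),(498,95),(320,70),(482,73),(302,290),(484,300))])
print("ring ctr",inv(P(395,230,.066)))
print("tape",inv(P(591,114,.019)),"pkt",inv(P(607,277,.012)))
```

```text
base [ 0.58991423 -0.19308576 -0.13480877] 0.006380969806651093
[-0.0802 -0.097 ] (-0.082, -0.096)
[-0.0564 -0.001 ] (-0.058, 0)
[-0.0493 -0.0613] (-0.045, -0.062)
[-0.0488  0.0613] (-0.045, 0.062)
[-0.0765 -0.0661] (-0.078, -0.0727)
[-0.0747  0.0681] (-0.078, 0.0727)
rear corners base [-0.1128  0.0903] [-0.1134 -0.1056]
knob [-0.1559 -0.1166] 0.07671746867565431 -4.440535069173069
carrier corners [array([-0.2164, -0.061 ]), array([-0.2144,  0.0569]), array([-0.2277, -0.0499]), array([-0.2268,  0.0466]), array([-0.0925, -0.0645]), array([-0.0866,  0.0552])]
ring ctr [-0.1345 -0.0043]
tape [-0.2057  0.1253] pkt [-0.0938  0.1506]
```

```bash
cat >> h.py <<'E'
q=np.array([.58991,-.19309,-.1348]); R=rot(q[2])
def inv(w): c,s=np.cos(q[2]),np.sin(q[2]);return np.array([c*(w[0]-q[0])+s*(w[1]-q[1]),-s*(w[0]-q[0])+c*(w[1]-q[1]),w[2]])
def rep(t=""):
    s=manip.get_state();f=np.array(s["force"]);c,sn=np.cos(q[2]),np.sin(q[2])
    print(t,round(s["time"],2),np.round(inv(s["ee_pos"]),4),"F",np.round([c*f[0]+sn*f[1],-sn*f[0]+c*f[1],f[2]],2),round(s["opening"],2))
E
python3 - <<'E'
from h import *
manip.move_ptp(b2w(q,-.265,-.002,.15),R)
manip.set_gripper(.5)
manip.move_linear(b2w(q,-.265,-.002,.046),velocity=.08);rep("down")
print(manip.move_linear(b2w(q,-.225,-.001,.046),velocity=.02,guard=1.5));rep("touch")
E
```

```text
down 5.86 [-0.2647 -0.0022  0.0464] F [ 0.6  -1.26  0.73] 0.5
True
touch 7.12 [-0.2387 -0.0012  0.0458] F [ 0.33  0.66 -0.43] 0.5
```

Run:
```python
from h import *
print(manip.move_linear(b2w(q,-.165,0,.046),velocity=.03,guard=5));rep()
print(manip.move_linear(b2w(q,-.122,0,.046),velocity=.025,guard=5));rep()
im=manip.get_image("wrist");cv2.imwrite("pics/w2.png",im);rep()
```

```text
False
 9.75 [-0.165  0.     0.046] F [-1.33 -0.   -0.54] 0.5
False
 11.62 [-0.122  -0.      0.0461] F [-0.79  0.26 -1.1 ] 0.5
 11.67 [-0.122  -0.      0.0461] F [-1.12  0.12 -0.32] 0.5
```

View pics/w2.png

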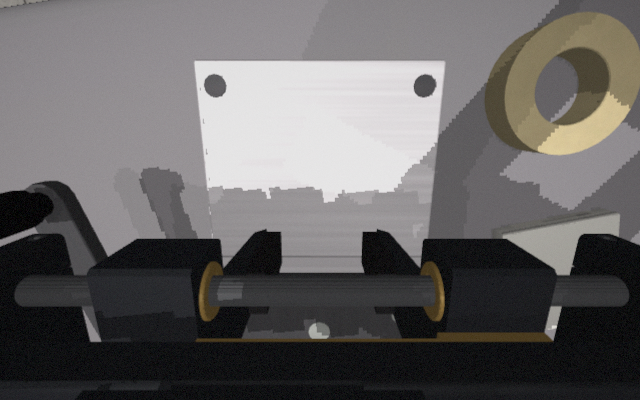

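The fingers bracket the carrier's rear edge and the carrier has moved off the tongue squarely. I'll keep pushing slowly until the force rises.

Run:
```python
from h import *
for i in range(13):
    x=-.122+.002*(i+1)
    g=manip.move_linear(b2w(q,x,0,.046),velocity=.015,guard=4.5);rep(g)
    f=manip.get_state()["force"]
    if g or np.hypot(f[0],f[1])>4.5: break
```

```text
False 11.95 [-0.1197 -0.      0.0461] F [-0.76  0.46 -1.09] 0.5
False 12.23 [-1.177e-01 -1.000e-04  4.610e-02] F [ 0.76  0.15 -0.27] 0.5
False 12.52 [-1.156e-01 -1.000e-04  4.610e-02] F [-0.01  0.27  0.61] 0.5
False 12.8 [-1.136e-01 -1.000e-04  4.610e-02] F [-0.59 -0.84  0.17] 0.5
False 13.08 [-1.118e-01 -1.000e-04  4.610e-02] F [-0.77  0.28 -0.71] 0.5
False 13.37 [-0.1099 -0.      0.046 ] F [ 0.25 -0.15  1.25] 0.5
False 13.65 [-0.1079 -0.      0.046 ] F [ 0.01 -0.27 -0.91] 0.5
False 13.93 [-0.1059 -0.      0.046 ] F [-0.22  0.17 -0.  ] 0.49
False 14.22 [-0.1039 -0.      0.046 ] F [ 0.14 -0.07  0.33] 0.5
True 14.43 [-0.1032  0.0003  0.0454] F [0.14 0.58 0.52] 0.5
```

Run:
```python
from h import *
g=manip.move_linear(b2w(q,-.1015,0,.046),velocity=.01,guard=4.5);rep(g)
manip.sleep(.1);rep()
manip.move_linear(b2w(q,-.125,0,.046),velocity=.08)
manip.move_linear(b2w(q,-.20,0,.25),velocity=.2)
st=manip.get_state();im=manip.get_image("wrist");np.save("st3.npy",{"ee_pos":st["ee_pos"],"tool_rot":st["tool_rot"]},allow_pickle=True)
print(st["time"]);cv2.imwrite("pics/w3.png",im)
```

```text
True 14.68 [-0.1033  0.0006  0.0449] F [-0.11 -0.13  0.92] 0.5
 14.78 [-0.1036  0.0007  0.0447] F [ 0.91 -0.53 -1.09] 0.5
16.425
```

View pics/w3.png

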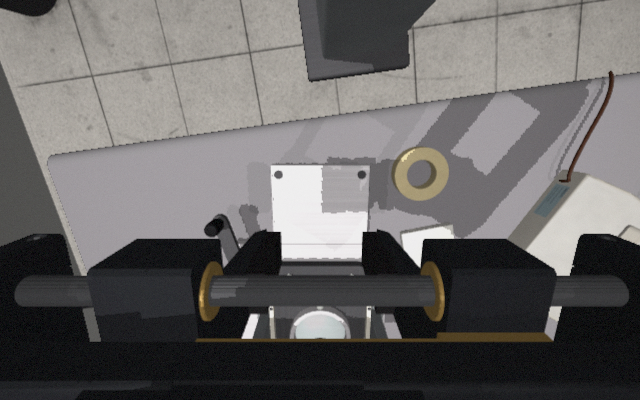

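The fingers hide the carrier's front in this view, so I'll look from further forward.

Run:
```python
from h import *
manip.move_ptp(b2w(q,-.04,0,.30),R)
st=manip.get_state();im=manip.get_image("wrist");np.save("st4.npy",{"ee_pos":st["ee_pos"],"tool_rot":st["tool_rot"]},allow_pickle=True)
s=manip.get_image("scene")
a=cv2.resize(im[60:260,160:480],(800,500),interpolation=cv2.INTER_CUBIC);cv2.imwrite("pics/w4.png",a)
b=cv2.resize(s[165:285,200:400],(800,480),interpolation=cv2.INTER_CUBIC);cv2.imwrite("pics/s4.png",b);rep()
```

```text
17.28 [-4.15e-02  1.00e-04  2.99e-01] F [-1.04  0.35 -0.23] 0.5
```

View pics/w4.png

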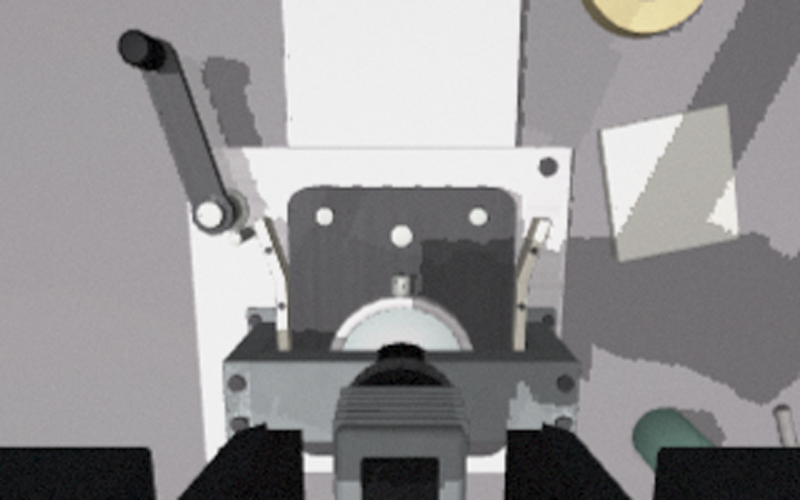

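View pics/s4.png

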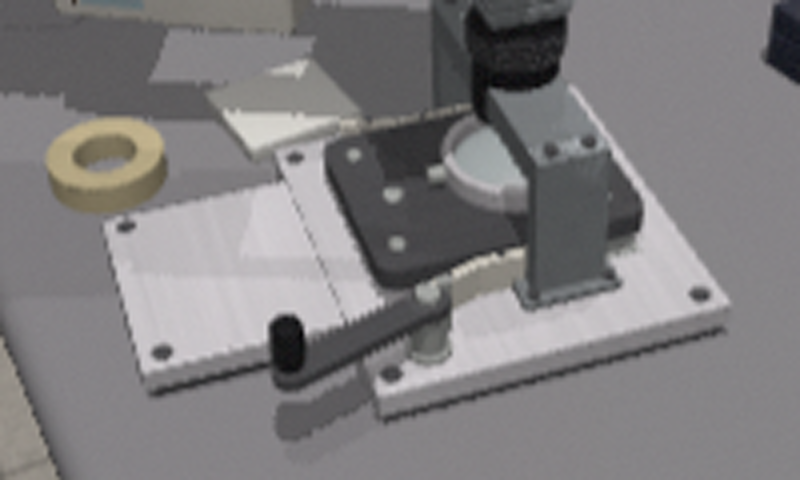

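Both views show the carrier under the bridge, square between the guides. Its rear dots are at w4 (324,216), (401,236), (478,216). I'll triangulate their height against a base screw and the arm pivot.

Run:
```python
from h import *
st=np.load("st4.npy",allow_pickle=True).item();Cw=cam("wrist",st);Cs=cam("scene")
def tri(w,s):
    A=[];b=[]
    for (K,e,R_),p in((Cw,(160+w[0]/2.5-.3,60+w[1]/2.5-.3)),(Cs,(200+s[0]/4-.4,165+s[1]/4-.4))):
        d=R_@np.linalg.solve(K,[*p,1.]);d/=np.linalg.norm(d);M=np.eye(3)-np.outer(d,d);A.append(M);b.append(M@e)
    x=np.linalg.lstsq(np.vstack(A),np.hstack(b),rcond=None)[0];return np.round(inv(x),4)
for n,w,s in(("screw z22",(548,166),(295,158)),("pivot z62",(209,214),(428,290)),("L",(478,216),(353,154)),("M",(401,236),(393,194)),("R",(324,216),(397,243))):print(n,tri(w,s))
P=lambda u,v,z:inv(ray((160+u/2.5-.3,60+v/2.5-.3),z,Cw))
for z in(.0457,.052):print(z,"rear edge",P(400,187,z),"sides",P(288,260,z),P(517,250,z),"M",P(401,236,z))
k=P(138,48,.085);p=P(209,214,.062);print("knob",k,p,P(400,356,.09))
```

```text
screw z22 [-0.103   0.0789  0.0217]
pivot z62 [-0.0798 -0.0973  0.0618]
L [-0.0782  0.0388  0.0468]
M [-0.0676 -0.0013  0.0457]
R [-0.0781 -0.0415  0.0463]
0.0457 rear edge [-0.09251473 -0.00186215  0.0457    ] sides [-0.05469711 -0.06133604  0.0457    ] [-0.05997341  0.05997403  0.0457    ] M [-0.06733716 -0.00137087  0.0457    ]
0.052 rear edge [-0.09275216 -0.00183717  0.052     ] sides [-0.05555829 -0.06033013  0.052     ] [-0.06074756  0.05897912  0.052     ] M [-0.06798985 -0.00135399  0.052     ]
knob [-0.15407599 -0.11757968  0.085     ] [-0.07995904 -0.09725619  0.062     ] [-0.01403793 -0.00179758  0.09      ]
```

The carrier is home: the centre dot reads 45.7 mm high and sits at x = -70, y = 0 once the offset seen at the pivot is taken off. Next I'll grip the retainer knob lightly and swing it through the arc.

```bash
cat >> h.py <<'E'
q[:2]=b2w(q,.0021,-.0013,0)[:2]
def kn(a,z,r=.078): return b2w(q,-.082-r*np.sin(a),-.096+r*np.cos(a),z)
E
python3 - <<'E'
from h import *
manip.move_ptp(kn(1.838,.16),R);manip.set_gripper(.5)
print(manip.move_linear(kn(1.838,.079),velocity=.08,guard=6));rep()
manip.set_gripper(0,grasp_force=8);rep("grip")
for a in np.arange(1.7,-.01,-.17):
    if manip.move_linear(kn(a,.079),velocity=.06,guard=12): rep(f"guard {a}");break
rep("end")
E
```

```text
False
 19.52 [-0.1568 -0.1169  0.0795] F [ 0.21 -0.47 -0.41] 0.5
grip 20.06 [-0.1572 -0.1168  0.0792] F [-1.63 -0.87  1.73] 0.18
end 24.06 [-0.0815 -0.0177  0.079 ] F [0.34 0.42 0.86] 0.18
```

Run:
```python
from h import *
print(manip.move_linear(kn(-.05,.079),velocity=.02,guard=4));rep()
manip.set_gripper(.5);manip.sleep(.2)
manip.move_linear(kn(0,.16),velocity=.1)
manip.move_ptp(b2w(q,-.04,0,.30),R)
st=manip.get_state();im=manip.get_image("wrist")
C=cam("wrist",st);a=cv2.resize(im[60:260,160:480],(800,500),interpolation=cv2.INTER_CUBIC);cv2.imwrite("pics/w5.png",a);rep()
r=manip.regions_of("wrist","retainer_knob")
for d in r[:2]:print(d["p"],d["pixel"],inv(ray(d["pixel"],.07,C)))
np.save("st5.npy",{"ee_pos":st["ee_pos"],"tool_rot":st["tool_rot"]},allow_pickle=True)
```

```text
False
 24.4 [-0.078  -0.0177  0.0789] F [-0.78  2.61  0.76] 0.18
 26.84 [-0.041   0.0003  0.2978] F [-0.86  0.05 -0.28] 0.5
0.72 [273.6, 144.9] [-0.07985197 -0.05844343  0.07      ]
0.24 [326.4, 166.8] [-0.05290173  0.00627559  0.07      ]
```

View pics/w5.png

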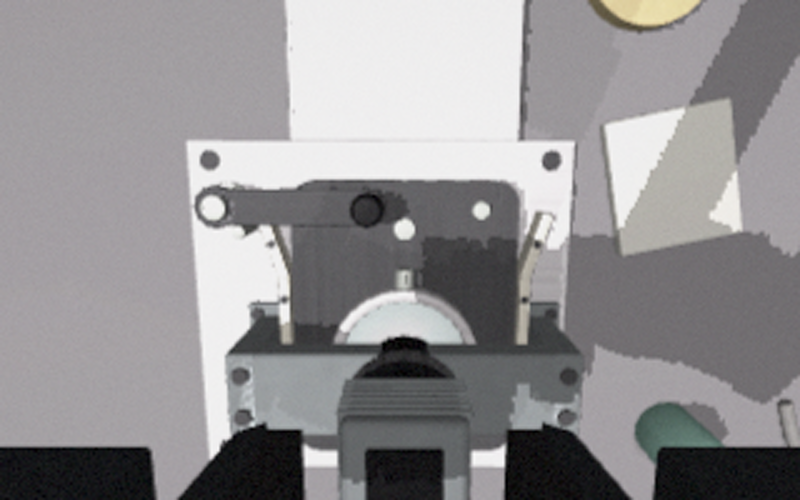

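The arm lies straight across at its stop, with the knob at (366,210) and the pivot at (212,207). The carrier dots haven't moved relative to the pivot, and the packet, bottle and tape are where they were. Handing in.

```bash
python3 -c "
from rig import manip
print(manip.close_job())"
```

```text
the job is handed in; nothing more can be done
None
```

I handed the job in at about 27 s: by camera, the carrier is home in its three seats, the retainer is closed at its stop and released, and the bottle, packet and tape look undisturbed; the judge's verdict was not reported back.

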